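# Clamp the tube stand on the shaker with its lever bolt

### The arm

A 6-joint arm with a two-finger parallel gripper is mounted at the origin on a cart in front of the work surface, level with it; the furniture and walls round the work are solid. World frame = base frame: x ahead of the robot, y to its left, z up, the work surface at z = 0. Lengths are in m, angles in rad, forces in N, time in s.
With the tool pointing down it reaches from about 0.35 to 0.775 m from the base axis. Payload 7.3 kg.
Tool frame: the origin (TCP) lies on the centre line of the jaws, within the pads' length; the fingertips stand 17 mm ahead of it and the grasp point (between the pads) lies 2 mm behind it (robot.tcp_to_tips is the distance from the TCP to the fingertips, in m); z points along the fingers, y is the line along which they close (so a half turn about z gives the same grasp; the last joint's range is limited). The gripper opens to 92 mm and grips with 3 to 60 N. Pads are 19 mm wide; open, the fingers measure 130 mm over their backs; the gripper's body (75 mm by 190 mm) begins 47 mm behind the grasp point.
Start: joints at [1.122, 0.342, 1.524, -0, 1.275, -0.146], TCP at [0.157, 0.501, 0.244] pointing down, gripper open.
Joint ranges: [-2.53, 2.53], [-0.77, 2.02], [0.04, 2.7], [-1, 4.14], [0.28, 2.66], [-3.11, 3.11]. Speed limits (rad/s): [2.57, 2.57, 3.14, 3.14, 3.14, 3.14].

### API

Orientations are given as [roll, pitch, yaw] about the fixed x, y, z axes, in that order (R = Rz(yaw) Ry(pitch) Rx(roll)).
In Python, from cell import robot gives the robot as it stands. The module is installed in compiled form; this text tells all that it offers.
- The arm moves only by the tool carry_out, never from a script. Its argument "commands" is a list of rows, each a list of 3 entries, a list of its own where there are three numbers: the shift along the tool's x, y, z in m, then the turn about the tool's z in rad, then the opening, from 0 (shut) to 1 (fully open). In form: [[[dx, dy, dz], yaw, claw], ...]. A call has 1 to 20 rows; each row shifts and turns the commanded pose from where the row before left it, along the tool's axes as they then stand; what a row does not reach is not made up. A row lasts 1/8 s, in which the tool goes at most 62.5 mm and 10.7 degrees, less where a joint would pass 70% of its speed; a pose out of reach is approached as far as the arm can. A call is refused whole if a number of a shift passes 0.0625 or a number of a turn 0.188, either way. A call with a gripper value outside its range is refused whole. The fingers move at their own pace and stop on an object; "newtons" is the grip in N (left out, the last holds). Time passes only in rows, so rows that do not move let the fingers close. It gives the time, the measured TCP pose, the force, the opening and the grip force at its end, in the units of the state.
- robot.observe(): the state, without advancing time (a new reading comes with each control period).
- robot.read_camera(name): name is "scene" or "top"; returns a dict with "pixels" (480x640x3 uint8, red, green, blue), "fx", "fy", "cx", "cy" (pixels), "view" (4x4, takes a point from world to camera coordinates). Camera axes: x right, y up, looking along -z (the intrinsics and any distortion apply to the point x, -y, -z); pixel columns grow to the right and rows downward; lengths in m; the calibration is good to about 2 mm. A picture is of the moment at which its call begins. There is no depth.
- robot.hand_in(): hands the job in; it is judged then, once.
Trained networks look in a picture, given as the dict that the camera call returned (one of the last four; its "shot" number tells which), for a name from the list of things; names that differ only in an ending like _2 or _b are one class to them, and where a whole thing is asked for, a point or a joint stands for the part that bears it (a point fixed in the world has none). Each returns a list of dicts, best first, with "p" (0 to 1); they miss things now and then, are a little off and sometimes report something else, mostly with a low value. They report only what shows in the picture. A call takes as long as a camera call. They do not tell look-alikes from the thing itself.
- robot.find_in(picture, name): "at" ([column, row] in pixels, amid what is visible of it).
- robot.tip_of(picture, name): "at" ([column, row] in pixels: a listed point, or the origin of a listed thing).
The state is a dict: "time": time; "qpos": joint angles; "qvel": joint speeds; "joint_efforts": joint torques, N m; "tool_pos": TCP position; "tool_rot": TCP orientation; "contact_force": force on the tool from outside, world axes, zero at the start; "torque": the same for the moment, N m; "opening": finger opening in m; "grip_force": force on a finger pad.
Only numpy, scipy, OpenCV 4.12 (cv2) and the standard library are available. Lean on these libraries where they do the work, as an engineer would, in place of code of your own. Each camera call takes 0.05 s, during which the arm holds its last target. There are 200 camera calls.

### The job

Lock the blue tube stand down on the shaker: turn the upright red lever clockwise, as seen from above, to screw the bolt in until its pad bears snugly on the stand (plainly firm, not forced), then fold the lever all the way down and let go. Do not crush the stand by overtightening, keep the lever upright while screwing, and do not knock over the glass flask.

Things in the scene. Friction and masses are not known exactly. Their poses are not given: they have to be found in the camera images.
- shaker: white bench shaker, origin at the centre of its underside, fixed. Aluminium platform 190 x 210 mm, top 40 mm above the bench. Its x points from the front panel to a blue post (34 mm wide) at the back; the post's arm (34 mm wide, top at 110 mm) reaches forward over the middle and carries the lever bolt. An overhead shelf begins 0.6 m ahead of the robot, 0.61 m above the bench
- bolt_axis (a point): point on the bolt's vertical axis, fixed to the shaker, 134 mm above the bench. The lever's pin crosses the axis here or up to 8 mm lower: it sinks with the bolt, 1.6 mm per rad of turning (fast thread, 10 mm a turn; clockwise from above tightens). The bolt stays where it is left
- lever_grip (a point): point on the red lever's centre line, 38 mm from its pin. Bar 13 mm thick (own y, along the pin), 14 mm wide (own x), reaching 65 mm from the pin (own z); a 26 mm wide clevis surrounds its lowest 7 mm. Pinch either pair of faces from above to screw. It folds only toward its own +x: push its back (own -x, white stripe). It turns with the bolt, so the fold direction does too
- lever (a joint): fold angle of the lever, rad: 0 upright (start), 1.571 fully folded, level, against its stop. It stays where it is left; about 0.22 N m of friction resist (5 N pushed at 45 mm from the pin). Folding drives the pad 1 mm further down by a cam
- bolt: the bolt, which turns with the lever; origin on its axis at the pin, own x and y as the upright lever's. It turns with 0.05 N m while the pad is clear; once the pad bears, rubbing adds about 0.015 N m per N of pad force while turning (some 0.35 N m per rad), less or none at standstill when the arm has sprung back. 1 to 4.5 rad of turning are needed in all
- pad: black rubber pad, 40 mm across, at the bolt's foot; turns with it; origin on the bolt axis at the pin's height. Starts 1 to 5 mm clear of the stand, differing each time. Once it bears, its force climbs about 23 N per rad of turning. Snug is 10 to 40 N with the lever upright (0.2 to 0.65 N m while turning; aim for 0.4); folding the lever adds about 15 N; over 75 N crushes the stand
- stand: blue foam tube stand, 60 x 110 x 35 mm, loose in a shallow pocket of the platform under the arm; origin at the centre of its underside
- flask: small conical glass flask, 66 mm across, 77 mm tall, loose on the bench beside the shaker; origin at the centre of its underside
Not all that is in view belongs to the job. Leave any green, orange or pink look-alike of the flask alone.

How it is judged:
By the outcome, as a careful person would: the job done as asked, in the order asked, and still so for the second after the job is handed in, with the robot touching nothing.
It also fails if it takes over 72 s, if anything falls off the work surface, if the arm or the gripper's body presses on something with over 40 N, if the wrist force passes 120 N, or if a joint passes its speed limit or range.

## Working session

There is one attempt and no reset: what is moved stays moved. The work goes in short steps, Python scripts to look and compute and a tool call to move; the robot and the scene stay as the last step left them, time stands still between calls to the robot, and variables do not carry over. Pictures are saved under pics/ and viewed, at most 10 in all, crops included, and the job is handed in when it is done.

Besides the shell and the picture viewer there is one more tool, called after "Call:" as name(argument=value, ...), one argument or row to a line, values as JSON. carry_out: Moves the arm, as the interface text tells. Its arguments: {"type":"object","properties":{"commands":{"type":"array"},"newtons":{"type":"number"}},"required":["commands"]}

```bash
mkdir -p pics
cat > h.py <<'E'
import numpy as np, cv2
from cell import robot
def proj(pic,P):
    P=np.atleast_2d(P); c=(pic["view"]@np.c_[P,np.ones(len(P))].T).T[:,:3]
    c=c*[1,-1,-1]
    return np.c_[pic["fx"]*c[:,0]/c[:,2]+pic["cx"],pic["fy"]*c[:,1]/c[:,2]+pic["cy"]]
def ray(pic,uv):
    V=np.array(pic["view"]);R=V[:3,:3];o=-R.T@V[:3,3]
    d=R.T@np.array([(uv[0]-pic["cx"])/pic["fx"],-(uv[1]-pic["cy"])/pic["fy"],-1.])
    return o,d/np.linalg.norm(d)
def atz(pic,uv,z):
    o,d=ray(pic,uv); return o+d*(z-o[2])/d[2]
def tri(rs):
    A=0;b=0
    for o,d in rs:
        M=np.eye(3)-np.outer(d,d);A=A+M;b=b+M@o
    p=np.linalg.solve(A,b);return p,[np.linalg.norm(np.cross(p-o,d)) for o,d in rs]
def save(pic,name,crop=None,k=1):
    im=cv2.cvtColor(np.array(pic["pixels"]),cv2.COLOR_RGB2BGR)
    if crop: x,y,w,h=crop; im=im[y:y+h,x:x+w]
    if k!=1: im=cv2.resize(im,None,fx=k,fy=k,interpolation=cv2.INTER_CUBIC)
    cv2.imwrite("pics/"+name,im)
E
python3 - <<'E'
from h import *
np.set_printoptions(precision=3,suppress=True)
print(robot.observe())
for n in("scene","top"):
    p=robot.read_camera(n); save(p,n+"0.png"); print(n,[k for k in p],ray(p,(320,240)))
    for t in("lever_grip","bolt","bolt_axis","pad","shaker","stand","flask"):
        for r in robot.tip_of(p,t)[:3]: print(n,t,np.round(r["at"],1),round(r["p"],2),atz(p,r["at"],{"lever_grip":.17,"bolt":.13,"bolt_axis":.134,"pad":.13,"stand":.038}.get(t,0)))
E
```

```text
{'time': 0.0, 'qpos': array([ 1.122,  0.343,  1.525,  0.   ,  1.275, -0.146]), 'qvel': array([ 0.001, -0.   ,  0.001, -0.   ,  0.001, -0.001]), 'joint_efforts': array([  0.001, -43.124, -24.422,   0.072,   0.056,  -0.   ]), 'tool_pos': array([0.156, 0.501, 0.243]), 'tool_rot': array([-3.14 , -0.   ,  2.839]), 'contact_force': array([ 0.32 , -0.392, -0.023]), 'torque': array([-0.028, -0.02 ,  0.002]), 'grip_force': 0.0, 'opening': 0.09147934004992392}
scene ['pixels', 'fx', 'fy', 'cx', 'cy', 'view', 'shot'] (array([ 0.224, -0.602,  0.733]), array([ 0.326,  0.611, -0.722]))
scene lever_grip [251.1 164.8] 0.53 [0.451 0.085 0.17 ]
scene bolt [254.5 180.1] 0.91 [0.457 0.091 0.13 ]
scene bolt_axis [251.3 181.4] 0.61 [0.449 0.085 0.134]
scene shaker [254.2 229.7] 0.85 [0.451 0.099 0.   ]
scene stand [252.6 216.6] 0.86 [0.449 0.097 0.038]
scene stand [248.5 179.1] 0.21 [0.483 0.204 0.038]
scene flask [341.5 299.8] 0.92 [ 0.525 -0.127  0.   ]
scene flask [359.8 358. ] 0.75 [ 0.496 -0.242  0.   ]
scene flask [439.6 342.5] 0.58 [ 0.629 -0.274  0.   ]
top ['pixels', 'fx', 'fy', 'cx', 'cy', 'view', 'shot'] (array([ 0.384, -0.073,  0.96 ]), array([ 0.11 ,  0.004, -0.994]))
top lever_grip [227.2 252.3] 0.71 [0.446 0.093 0.17 ]
top bolt [232. 248.] 0.5 [0.458 0.093 0.13 ]
top bolt_axis [230.9 248.2] 0.67 [0.457 0.094 0.134]
top pad [228.2 253.3] 0.38 [0.448 0.099 0.13 ]
top shaker [245.6 254.7] 0.79 [0.455 0.089 0.   ]
top stand [241.9 255.2] 0.94 [0.451 0.09  0.038]
top flask [348.8 227.6] 0.7 [ 0.518 -0.13   0.   ]
top flask [415.9 181. ] 0.63 [ 0.623 -0.274  0.   ]
top flask [397.6 297.4] 0.57 [ 0.372 -0.235  0.   ]
```

Run:
```python
from h import *
a=cv2.imread("pics/top0.png");b=cv2.imread("pics/scene0.png")
cv2.imwrite("pics/topc.png",cv2.resize(a[150:340,130:370],None,fx=3,fy=3,interpolation=cv2.INTER_CUBIC))
cv2.imwrite("pics/scc.png",cv2.resize(b[120:280,170:350],None,fx=3.7,fy=3.7,interpolation=cv2.INTER_CUBIC))
```

```text
(no output)
```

View pics/scene0.png

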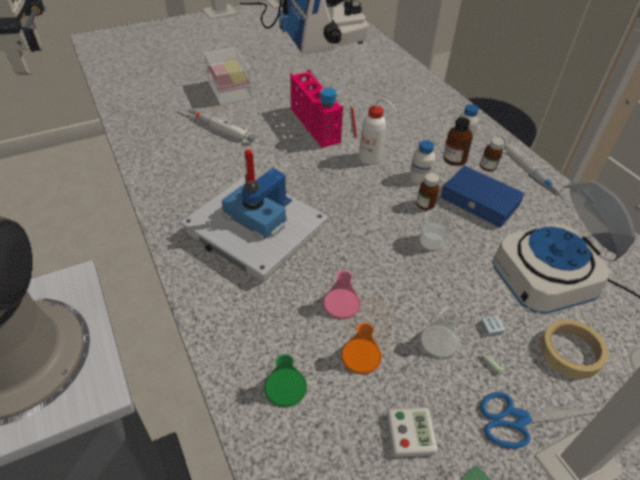

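View pics/topc.png

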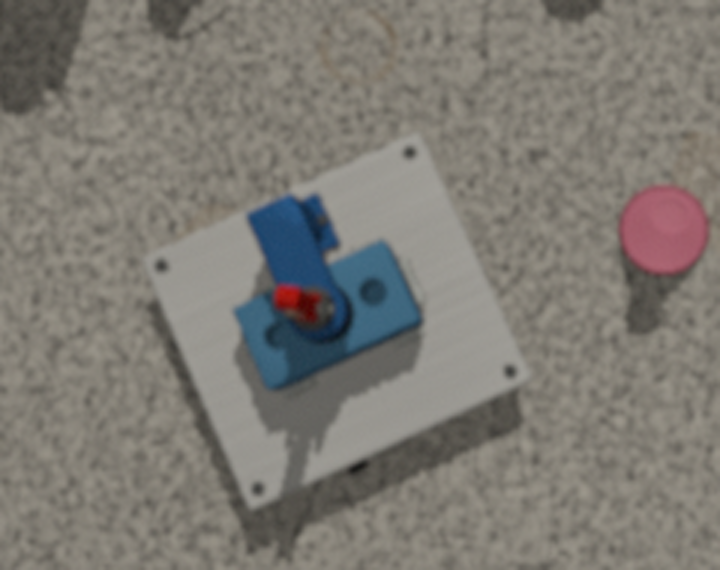

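View pics/scc.png

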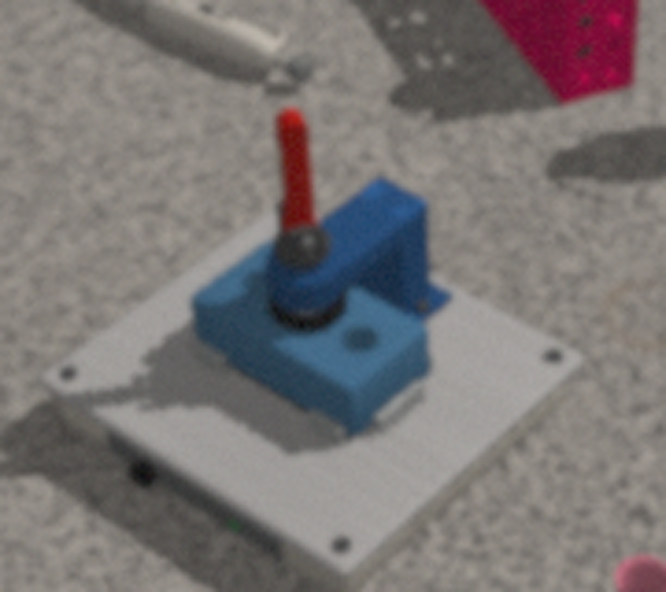

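The only red lever is at scene (250,170) / top (228,250). The clear flask is at scene (440,340), with pink, orange and green look-alikes elsewhere, all away from the job. Next I'll enlarge the lever to find its yaw.

Run:
```python
from h import *
np.set_printoptions(precision=4,suppress=True)
out=[];R={}
for n,c in(("scene",(225,140,60,75)),("top",(205,230,60,48))):
    ims=[]
    for i in range(8):
        p=robot.read_camera(n); ims.append(np.array(p["pixels"]).astype(float))
        if i%2==0:
            for t in("lever_grip","bolt_axis","bolt"):
                r=robot.tip_of(p,t)
                if r: R.setdefault((n,t),[]).append(r[0]["at"])
    m=np.mean(ims,0); np.save(n+".npy",m)
    q=dict(p);q["pixels"]=m.astype(np.uint8)
    x,y,w,h=c; im=cv2.cvtColor(m.astype(np.uint8),cv2.COLOR_RGB2BGR)[y:y+h,x:x+w]
    k=600/h if n=="top" else 600/h
    out.append(cv2.resize(im,(int(w*6.6),int(h*6.6)),interpolation=cv2.INTER_CUBIC))
    red=(m[...,0]>110)&(m[...,1]<70)&(m[...,2]<70); red[:y]=0;red[y+h:]=0;red[:,:x]=0;red[:,x+w:]=0
    v,u=np.nonzero(red);print(n,"red",len(u),u.min(),u.max(),v.min(),v.max(),u.mean(),v.mean())
    globals()["P_"+n]=p
for t,z in("lever_grip",.171),("bolt_axis",.134),("bolt",.131):
    a=np.median(R["scene",t],0);b=np.median(R["top",t],0)
    print(t,a,b,atz(P_scene,a,z),atz(P_top,b,z),tri([ray(P_scene,a),ray(P_top,b)]))
H=max(o.shape[0] for o in out)
cv2.imwrite("pics/lev.png",np.hstack([cv2.copyMakeBorder(o,0,H-o.shape[0],0,4,0) for o in out]))
```

```text
scene red 71 245 254 150 179 250.46478873239437 160.46478873239437
top red 50 221 229 245 252 225.3 248.36
lever_grip [249.   162.85] [228.95 249.75] [0.4496 0.0905 0.171 ] [0.4507 0.0896 0.171 ] (array([0.45  , 0.0896, 0.1715]), [np.float64(0.000661377895542456), np.float64(0.000661377895542594)])
bolt_axis [252.05 181.75] [229.85 247.75] [0.4498 0.0836 0.134 ] [0.4576 0.0957 0.134 ] (array([0.457 , 0.0991, 0.12  ]), [np.float64(0.0019281635180206941), np.float64(0.0019281635180208889)])
bolt [250.7 178.6] [233.9  251.95] [0.452  0.0962 0.131 ] [0.4502 0.0885 0.131 ] (array([0.4493, 0.0871, 0.1387]), [np.float64(0.0003001720858563392), np.float64(0.0003001720858562793)])
```

View pics/lev.png

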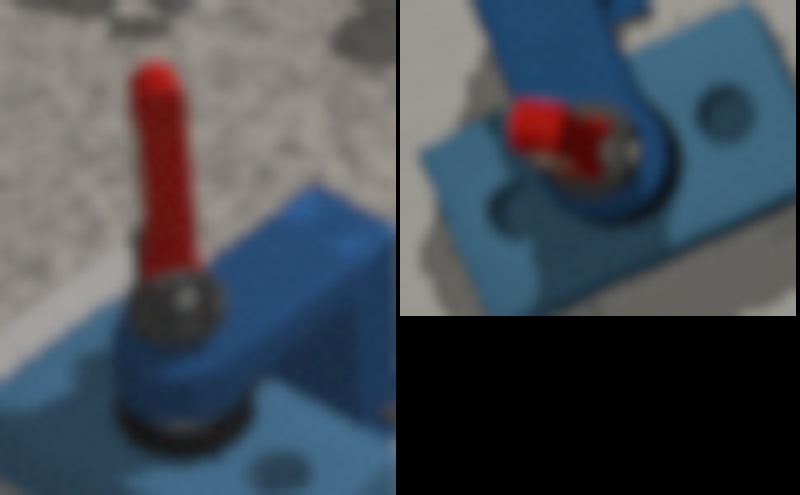

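Run:
```python
from h import *
from scipy.optimize import minimize
P={n:robot.read_camera(n) for n in("top","scene")}
o=[]
for n,(x,y,w,h) in(("top",(215,238,28,26)),("scene",(236,146,28,48))):
    m=np.load(n+".npy")[y:y+h,x:x+w]; m=np.clip(m*1.3,0,255).astype(np.uint8)
    o.append(cv2.resize(cv2.cvtColor(m,cv2.COLOR_RGB2BGR),None,fx=12,fy=12,interpolation=cv2.INTER_CUBIC))
H=max(i.shape[0] for i in o)
cv2.imwrite("pics/z.png",np.hstack([cv2.copyMakeBorder(i,0,H-i.shape[0],0,4,0) for i in o]))
# render fit: redness alpha of bar
S=8
def box(x,y,zp,yaw,z0,z1):
    c,s=np.cos(yaw),np.sin(yaw);return np.array([[x+c*a-s*b,y+s*a+c*b,zp+z] for z in(z0,z1) for a in(-.007,.007) for b in(-.0065,.0065)])
def ren(n,pts,win,sig):
    x,y,w,h=win;q=(proj(P[n],pts)-[x,y]+.5)*S
    im=np.zeros((h*S,w*S),np.uint8);cv2.fillConvexPoly(im,cv2.convexHull(q.astype(np.float32)).astype(np.int32),255)
    return cv2.resize(cv2.GaussianBlur(im,(0,0),sig*S),(w,h),interpolation=cv2.INTER_AREA)/255.
W={"top":(215,238,16,17),"scene":(236,142,28,26)}
def red(n):
    x,y,w,h=W[n];m=np.load(n+".npy")[y:y+h,x:x+w];return np.clip(m[...,0]-np.maximum(m[...,1],m[...,2]),0,None)
I={n:red(n) for n in W}
def cost(v,yaw):
    e=0
    for n in W:
        f=lambda z0,z1:ren(n,box(v[0],v[1],v[2],yaw,z0,z1),W[n],abs(v[3]))
        full=f(.008,.065);A=[full.ravel()]
        top=f(.0649,.065);A.append(top.ravel())
        A=np.array(A).T;b=I[n].ravel();s,*_=np.linalg.lstsq(A,b,rcond=None)
        e+=((A@s-b)**2).sum()/(b**2).sum()
    return e
for yd in range(-48,48,6):
    r=minimize(cost,[.45,.09,.133,.8],args=(np.radians(yd),),method="Nelder-Mead",options=dict(initial_simplex=np.array([[.45,.09,.133,.8],[.453,.09,.133,.8],[.45,.093,.133,.8],[.45,.09,.136,.8],[.45,.09,.133,1.1]]),maxiter=150))
    print(yd,round(r.fun,4),np.round(r.x,4))
```

```text
-48 0.1878 [0.4507 0.0908 0.1289 1.2471]
-42 0.1827 [0.4506 0.0911 0.1281 1.302 ]
-36 0.1693 [0.4506 0.0909 0.1284 1.2714]
-30 0.1461 [0.4505 0.0909 0.1296 1.1497]
-24 0.1233 [0.4502 0.0902 0.13   1.1353]
-18 0.1067 [0.4505 0.0908 0.1293 1.0424]
-12 0.1225 [0.4505 0.0904 0.1296 1.134 ]
-6 0.1349 [0.4502 0.0905 0.1296 1.1838]
0 0.1447 [0.4502 0.0904 0.1299 1.2379]
6 0.1565 [0.4502 0.0902 0.1293 1.1457]
12 0.1683 [0.4502 0.0901 0.1297 1.3979]
18 0.1773 [0.4504 0.0906 0.1288 1.2864]
24 0.1845 [0.4502 0.09   0.1294 1.3488]
30 0.1833 [0.4503 0.0906 0.1289 1.3094]
36 0.1801 [0.4502 0.0902 0.1293 1.3321]
42 0.1708 [0.4506 0.0906 0.1289 1.2973]
```

View pics/z.png

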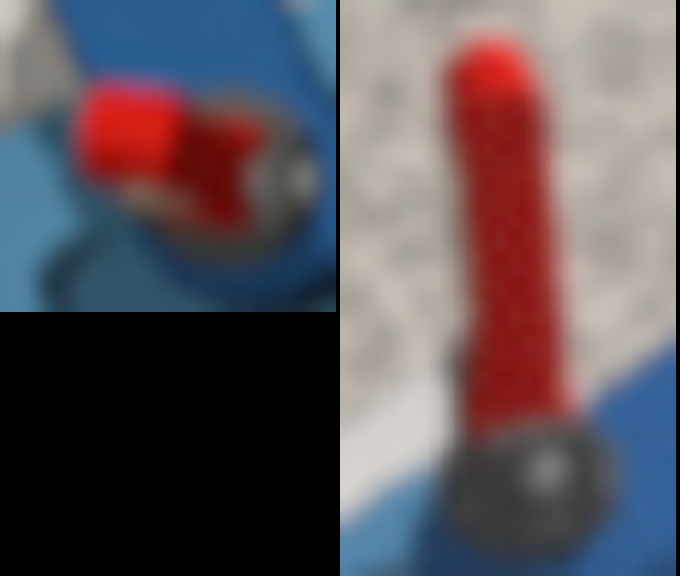

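The whitish stripe shows on the lever's robot-facing side in the top view, so own +x has a world yaw of about -0.28. I'll pinch the ±x faces with the wrist wound back, ready for the long clockwise turn.

Call:
carry_out(
  commands=[
    [[0, 0, 0], -0.177, 1],
    [[0, 0, 0], -0.177, 1],
    [[0, 0, 0], -0.177, 1],
    [[0, 0, 0], -0.177, 1],
    [[0, 0, 0], -0.177, 1],
    [[0, 0, 0], -0.177, 1],
    [[0, 0, 0], -0.177, 1],
    [[0, 0, 0], -0.177, 1],
    [[0, 0, 0], -0.174, 1],
  ],
  newtons=15,
)

```text
time: 4.03
tool_pos: [0.1565, 0.5011, 0.2437]
tool_rot: [-3.142, 0.0, -1.849]
contact_force: [-0.1, -0.4, -0.7]
opening: 0.0921
grip_force: 0.0
```

Call:
carry_out(
  commands=[
    [[0.026, -0.033, 0], 0, 1],
    [[0.026, -0.033, 0], 0, 1],
    [[0.026, -0.033, 0], 0, 1],
    [[0.026, -0.033, 0], 0, 1],
    [[0.026, -0.033, 0], 0, 1],
    [[0.026, -0.033, 0], 0, 1],
    [[0.026, -0.033, 0], 0, 1],
    [[0.026, -0.033, 0], 0, 1],
    [[0.026, -0.033, 0], 0, 1],
    [[0.026, -0.033, 0], 0, 1],
    [[0.026, -0.033, 0], 0, 1],
    [[0.026, -0.034, 0], 0, 1],
    [[0, 0, 0], 0, 0.6],
    [[0, 0, 0], 0, 0.6],
    [[0, 0, 0], 0, 0.6],
  ],
)

```text
time: 5.9
tool_pos: [0.4498, 0.0914, 0.2438]
tool_rot: [3.141, 0.0, -1.853]
contact_force: [-1.1, -0.3, 0.1]
opening: 0.0664
grip_force: 0.0
```

Run:
```python
from h import *
np.set_printoptions(precision=4,suppress=True)
s=robot.observe()
print({k:s[k] for k in("time","qpos","tool_pos","tool_rot","contact_force","torque","opening")})
psi=s["tool_rot"][2]; d=np.array([.4504,.0905])-s["tool_pos"][:2]
print("dx,dy",d@[np.cos(psi),np.sin(psi)],d@[np.sin(psi),-np.cos(psi)],"yaw err",psi-(-.28-np.pi/2))
p=robot.read_camera("top");save(p,"t2.png",(150,170,180,150),4)
```

```text
{'time': 5.9, 'qpos': array([ 0.033 ,  0.221 ,  1.6941,  0.0003,  1.2265, -2.8264]), 'tool_pos': array([0.4498, 0.0914, 0.2438]), 'tool_rot': array([ 3.1414,  0.0002, -1.8531]), 'contact_force': array([-1.1102, -0.2831,  0.132 ]), 'torque': array([0.0997, 0.1064, 0.0431]), 'opening': 0.06637568881393907}
dx,dy 0.0006507482842531173 -0.0008195128082209321 yaw err -0.002312477498534804
```

View pics/t2.png

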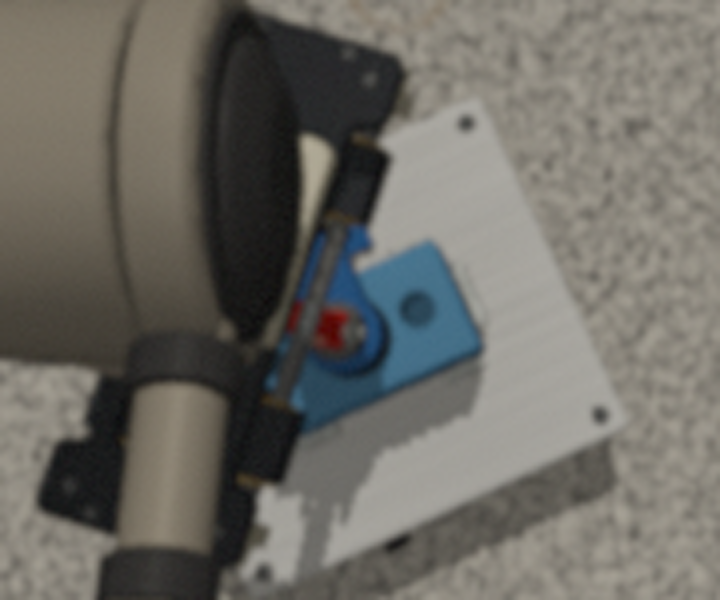

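The fingers straddle the lever, which shows between them at about (315,325) in the crop, with the stand and flask clear. Next I descend and close gently.

Call:
carry_out(
  commands=[
    [[0.0006, -0.0008, 0.012], 0, 0.6],
    [[0, 0, 0.015], 0, 0.6],
    [[0, 0, 0.015], 0, 0.6],
    [[0, 0, 0.015], 0, 0.6],
    [[0, 0, 0.015], 0, 0.6],
    [[0, 0, 0.001], 0, 0.6],
    [[0, 0, 0], 0, 0.6],
    [[0, 0, 0], 0, 0.3],
    [[0, 0, 0], 0, 0.3],
  ],
  newtons=8,
)

```text
time: 7.08
tool_pos: [0.4512, 0.0897, 0.1711]
tool_rot: [-3.141, 0.0, -1.854]
contact_force: [0.4, 0.0, -0.3]
opening: 0.0399
grip_force: 0.0
```

Call:
carry_out(
  commands=[
    [[0, 0, 0], 0, 0.2],
    [[0, 0, 0], 0, 0.1],
    [[0, 0, 0], 0, 0],
    [[0, 0, 0], 0, 0],
    [[0, 0, 0], 0, 0],
    [[0, 0, 0], 0, 0],
  ],
  newtons=8,
)

```text
time: 7.82
tool_pos: [0.4496, 0.0902, 0.1707]
tool_rot: [3.138, 0.0, -1.854]
contact_force: [-5.6, 2.7, 5.0]
opening: 0.0157
grip_force: 8.0
```

```bash
cat > o.py <<'E'
from h import *
np.set_printoptions(precision=4,suppress=True)
s=robot.observe();psi=s["tool_rot"][2];f=s["contact_force"]
print({k:s[k] for k in("time","tool_pos","tool_rot","contact_force","torque","opening","grip_force")},"q6",s["qpos"][5])
print("force tool x,y",f[:2]@[np.cos(psi),np.sin(psi)],f[:2]@[np.sin(psi),-np.cos(psi)])
E
python3 o.py
```

```text
{'time': 7.825, 'tool_pos': array([0.4496, 0.0902, 0.1707]), 'tool_rot': array([ 3.1385,  0.0001, -1.8544]), 'contact_force': array([-5.5594,  2.712 ,  4.9726]), 'torque': array([0.5263, 1.0678, 0.0183]), 'opening': 0.015679443779979253, 'grip_force': 8.026756505350932} q6 -2.828686230674537
force tool x,y -1.0482374638210137 6.096164552779687
```

Call:
carry_out(
  commands=[
    [[0, 0.0015, 0], 0, 0],
    [[0, 0, 0], 0, 0],
    [[0, 0, 0], 0, 0],
  ],
  newtons=8,
)

```text
time: 8.2
tool_pos: [0.4494, 0.0902, 0.1708]
tool_rot: [3.141, 0.0, -1.854]
contact_force: [-1.5, 0.7, 2.0]
opening: 0.0156
grip_force: 8.0
```

```bash
python3 o.py
```

```text
{'time': 8.2, 'tool_pos': array([0.4494, 0.0902, 0.1708]), 'tool_rot': array([ 3.1413,  0.0002, -1.8545]), 'contact_force': array([-1.4857,  0.6855,  1.9644]), 'torque': array([0.4067, 0.6119, 0.0217]), 'opening': 0.01557997825322616, 'grip_force': 8.021069192509458} q6 -2.8276324214229396
force tool x,y -0.24225045305355608 1.6182010670022517
```

Call:
carry_out(
  commands=[
    [[0, 0, 0], 0, 0],
    [[0, 0, 0], 0, 0],
    [[0, 0, 0], 0, 0],
  ],
  newtons=25,
)

```text
time: 8.57
tool_pos: [0.4494, 0.0903, 0.1707]
tool_rot: [3.141, 0.0, -1.854]
contact_force: [-4.3, 2.1, 4.6]
opening: 0.0149
grip_force: 25.0
```

```bash
python3 o.py
python3 - <<'E'
from h import *
p=robot.read_camera("scene");save(p,"s3.png",(190,100,120,130),4.5)
E
```

```text
{'time': 8.575, 'tool_pos': array([0.4494, 0.0903, 0.1707]), 'tool_rot': array([ 3.1411,  0.0002, -1.8544]), 'contact_force': array([-4.3192,  2.1261,  4.5758]), 'torque': array([0.6166, 0.9126, 0.0369]), 'opening': 0.01489560502190353, 'grip_force': 25.02097895834595} q6 -2.8276308916430426
force tool x,y -0.8324643457102292 4.741641757902402
```

View pics/s3.png

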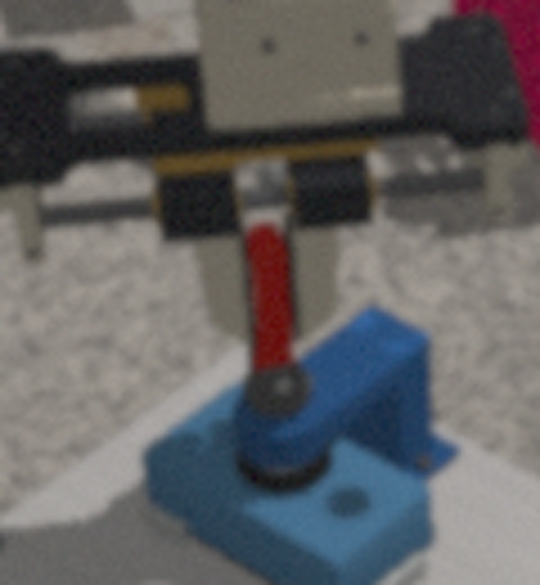

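The pads hold the upright lever, seen at about (268,300) in the crop. I'll raise the grip and screw a first 0.5 rad, which stays short of the earliest possible contact.

Call:
carry_out(
  commands=[
    [[0, 0.001, 0], 0, 0],
    [[0, 0, 0], 0, 0],
    [[0, 0, 0.0001], 0.1, 0],
    [[0, 0, 0.0002], 0.1, 0],
    [[0, 0, 0.0002], 0.1, 0],
    [[0, 0, 0.0001], 0.1, 0],
    [[0, 0, 0.0002], 0.1, 0],
  ],
  newtons=50,
)

```text
time: 9.5
tool_pos: [0.4483, 0.0907, 0.1699]
tool_rot: [3.141, -0.0, -2.358]
contact_force: [-4.1, 2.9, 4.4]
opening: 0.0144
grip_force: 50.0
```

```bash
python3 o.py
```

```text
{'time': 9.5, 'tool_pos': array([0.4483, 0.0907, 0.1699]), 'tool_rot': array([ 3.1407, -0.    , -2.3578]), 'contact_force': array([-4.1179,  2.8602,  4.4257]), 'torque': array([0.8194, 0.7884, 0.0705]), 'opening': 0.014409834260692677, 'grip_force': 50.002203304320574} q6 -2.3236713251159493
force tool x,y 0.8970531189666094 4.932883998324119
```

Call:
carry_out(
  commands=[
    [[0, 0.0012, 0], 0, 0],
    [[0, 0, 0.0002], 0.1, 0],
    [[0, 0, 0.0001], 0.1, 0],
    [[0, 0, 0.0002], 0.1, 0],
  ],
  newtons=50,
)

```text
time: 10.0
tool_pos: [0.4478, 0.0912, 0.1694]
tool_rot: [-3.141, 0.0, -2.655]
contact_force: [-2.7, 1.0, 3.7]
opening: 0.0144
grip_force: 50.0
```

```bash
python3 o.py
```

```text
{'time': 10.0, 'tool_pos': array([0.4478, 0.0912, 0.1694]), 'tool_rot': array([-3.1414,  0.0002, -2.6552]), 'contact_force': array([-2.7272,  1.0209,  3.6911]), 'torque': array([ 0.4592,  0.5135, -0.0025]), 'opening': 0.014415192560780233, 'grip_force': 49.998373836278915} q6 -2.0241386208554846
force tool x,y 1.9337738982282175 2.1771859823650317
```

Call:
carry_out(
  commands=[
    [[0.0004, 0.0005, -0.0005], 0, 0],
    [[0, 0, 0.0002], 0.1, 0],
    [[0, 0, 0.0001], 0.1, 0],
    [[0, 0, 0.0002], 0.1, 0],
    [[0, 0, 0.0002], 0.1, 0],
  ],
  newtons=50,
)

```text
time: 10.62
tool_pos: [0.4475, 0.0918, 0.1689]
tool_rot: [3.141, 0.001, -3.054]
contact_force: [-0.5, 3.0, -2.0]
opening: 0.0146
grip_force: 50.0
```

```bash
python3 o.py
```

```text
{'time': 10.625, 'tool_pos': array([0.4475, 0.0918, 0.1689]), 'tool_rot': array([ 3.1409,  0.0007, -3.054 ]), 'contact_force': array([-0.5079,  2.9789, -2.0094]), 'torque': array([ 0.7791, -0.079 ,  0.0337]), 'opening': 0.01456198473812465, 'grip_force': 49.9923771712929} q6 -1.6249304067798693
force tool x,y 0.24543781463091072 3.011925255089207
```

Call:
carry_out(
  commands=[
    [[0, 0.0005, 0], 0, 0],
    [[0, 0, 0.0001], 0.1, 0],
    [[0, 0, 0.0002], 0.1, 0],
    [[0, 0, 0.0001], 0.1, 0],
    [[0, 0, 0.0002], 0.1, 0],
  ],
  newtons=50,
)

```text
time: 11.25
tool_pos: [0.4475, 0.0925, 0.1683]
tool_rot: [3.14, 0.0, 2.83]
contact_force: [1.8, 4.8, -3.6]
opening: 0.0146
grip_force: 50.0
```

```bash
python3 o.py
```

```text
{'time': 11.25, 'tool_pos': array([0.4475, 0.0925, 0.1683]), 'tool_rot': array([3.1402, 0.0004, 2.8299]), 'contact_force': array([ 1.83  ,  4.8241, -3.5504]), 'torque': array([ 0.9666, -0.3184,  0.0845]), 'opening': 0.014585879071736701, 'grip_force': 49.988596150651574} q6 -1.2245609777996396
force tool x,y -0.2622512920599874 5.152882884700369
```

Call:
carry_out(
  commands=[
    [[0, 0.0005, 0], 0, 0],
    [[0, 0.0002, 0.0001], 0.1, 0],
    [[0, 0.0002, 0.0001], 0.1, 0],
    [[0, 0.0002, 0.0001], 0.1, 0],
  ],
  newtons=50,
)

```text
time: 11.75
tool_pos: [0.4477, 0.0931, 0.168]
tool_rot: [3.141, 0.0, 2.531]
contact_force: [2.4, 2.8, -6.1]
opening: 0.0147
grip_force: 50.0
```

```bash
python3 o.py
```

```text
{'time': 11.75, 'tool_pos': array([0.4477, 0.0931, 0.168 ]), 'tool_rot': array([3.1413, 0.0001, 2.5307]), 'contact_force': array([ 2.3689,  2.8173, -6.1178]), 'torque': array([ 0.6889, -0.4845,  0.1541]), 'opening': 0.014743236508362676, 'grip_force': 49.987139850854874} q6 -0.9228042679723794
force tool x,y -0.32431731927569657 3.6666156544606676
```

The torque has started to rise, to 0.15 N m, so the pad is bearing. I'll continue in small steps.

Call:
carry_out(
  commands=[
    [[0, 0.0005, 0.0006], 0, 0],
    [[0, 0.0002, 0.0002], 0.1, 0],
    [[0, 0.0002, 0.0002], 0.1, 0],
    [[0, 0.0002, 0.0002], 0.1, 0],
  ],
  newtons=55,
)

```text
time: 12.25
tool_pos: [0.4481, 0.0937, 0.1675]
tool_rot: [-3.141, 0.001, 2.231]
contact_force: [-0.4, 0.6, 1.9]
opening: 0.0142
grip_force: 55.0
```

```bash
python3 o.py
```

```text
{'time': 12.25, 'tool_pos': array([0.4481, 0.0937, 0.1675]), 'tool_rot': array([-3.1415,  0.0005,  2.2311]), 'contact_force': array([-0.3759,  0.5986,  1.9278]), 'torque': array([0.2607, 0.0255, 0.2238]), 'opening': 0.01419623048164507, 'grip_force': 54.99595971778035} q6 -0.6212441911059093
force tool x,y 0.7033060445299666 0.0703074673608878
```

Call:
carry_out(
  commands=[
    [[0, 0.0002, 0.0001], 0.1, 0],
    [[0, 0.0002, 0.0001], 0.1, 0],
    [[0, 0.0002, 0.0002], 0.1, 0],
  ],
  newtons=55,
)

```text
time: 12.62
tool_pos: [0.4486, 0.094, 0.1671]
tool_rot: [3.142, 0.001, 1.931]
contact_force: [-1.6, 1.7, 1.9]
opening: 0.0141
grip_force: 55.0
```

```bash
python3 o.py
```

```text
{'time': 12.625, 'tool_pos': array([0.4486, 0.094 , 0.1671]), 'tool_rot': array([3.1416, 0.0006, 1.9314]), 'contact_force': array([-1.5515,  1.672 ,  1.9347]), 'torque': array([0.1742, 0.0741, 0.302 ]), 'opening': 0.014137407420925703, 'grip_force': 54.99615306034684} q6 -0.3207369897406395
force tool x,y 2.1118786564191683 -0.8618077651584533
```

Call:
carry_out(
  commands=[
    [[0, 0.0001, 0.0001], 0.1, 0],
    [[0, 0.0001, 0.0001], 0.1, 0],
    [[0, 0.0001, 0.0002], 0.1, 0],
  ],
  newtons=55,
)

```text
time: 13.0
tool_pos: [0.4492, 0.0942, 0.1667]
tool_rot: [3.141, 0.001, 1.632]
contact_force: [0.3, 3.1, 1.0]
opening: 0.0149
grip_force: 55.0
```

```bash
python3 o.py
```

```text
{'time': 13.0, 'tool_pos': array([0.4492, 0.0942, 0.1667]), 'tool_rot': array([3.1408, 0.0005, 1.6316]), 'contact_force': array([0.2956, 3.0804, 0.9623]), 'torque': array([ 0.1976, -0.0867,  0.3723]), 'opening': 0.014869454024769373, 'grip_force': 54.9959715642035} q6 -0.02074982007742431
force tool x,y 3.056750263767392 0.4821615990255873
```

Torque is 0.37 N m, so I'll add one last small step and check. Then release, rise, move behind the lever's back (now the world +x side) and close.

Call:
carry_out(
  commands=[
    [[0, 0.0001, 0.0001], 0.08, 0],
    [[0, 0, 0], 0, 0],
  ],
  newtons=55,
)

```text
time: 13.25
tool_pos: [0.4493, 0.0942, 0.1666]
tool_rot: [3.141, 0.0, 1.554]
contact_force: [-0.6, 0.5, 2.0]
opening: 0.0146
grip_force: 55.0
```

Call:
carry_out(
  commands=[
    [[0, 0, 0], 0, 0.3],
    [[0, 0, 0], 0, 0.5],
    [[0, 0, 0], 0, 0.5],
    [[0, 0, 0], 0, 0.5],
  ],
  newtons=20,
)

```text
time: 13.75
tool_pos: [0.449, 0.0942, 0.1662]
tool_rot: [-3.141, -0.0, 1.549]
contact_force: [-0.6, -0.3, 0.4]
opening: 0.0451
grip_force: 0.0
```

Call:
carry_out(
  commands=[
    [[0, 0, -0.015], 0, 0.5],
    [[0, 0, -0.02], 0, 0.5],
    [[0, 0, -0.02], 0, 0.5],
    [[-0.001, 0.02, 0], 0, 0.3],
    [[0, 0.02, 0], 0, 0],
    [[0, 0, 0], 0, 0],
    [[0, 0, 0], 0, 0],
    [[0, 0, 0], 0, 0],
    [[0, 0, 0], 0, 0],
  ],
)

```text
time: 14.88
tool_pos: [0.4887, 0.0925, 0.2213]
tool_rot: [3.142, -0.0, 1.549]
contact_force: [0.2, 0.0, 0.4]
opening: 0.0006
grip_force: 0.0
```

```bash
python3 o.py
python3 - <<'E'
from h import *
p=robot.read_camera("scene");save(p,"s5.png",(180,80,150,150),4)
q=robot.read_camera("top")
for t in("lever_grip","bolt"):
    a=robot.tip_of(p,t);b=robot.tip_of(q,t);print(t,a[:1],b[:1]); 
    if a and b: print(tri([ray(p,a[0]["at"]),ray(q,b[0]["at"])]))
E
```

```text
{'time': 14.875, 'tool_pos': array([0.4887, 0.0925, 0.2213]), 'tool_rot': array([ 3.1415, -0.0001,  1.549 ]), 'contact_force': array([0.2061, 0.0329, 0.446 ]), 'torque': array([-0.079 ,  0.0961, -0.0175]), 'opening': 0.000634842131105086, 'grip_force': 0.0} q6 0.054550001661935986
force tool x,y 0.03743043548419018 0.2053530594368594
lever_grip [] [{'at': [226.9, 249.6], 'p': 0.57}]
bolt [{'at': [250.9, 180.7], 'p': 0.87}] [{'at': [233.9, 250.4], 'p': 0.61}]
(array([0.45137989, 0.08891252, 0.13205264]), [np.float64(0.0016817686013712667), np.float64(0.0016817686013713086)])
```

View pics/s5.png

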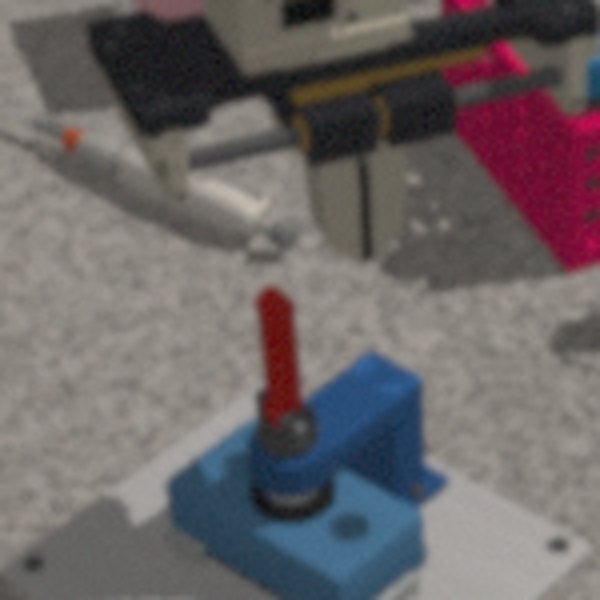

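The lever stands upright at (280,355) in the crop, and the closed fingers are behind it on the +x side. I'll descend and make a short test push.

Call:
carry_out(
  commands=[
    [[0, 0, 0.017], 0, 0],
    [[0, 0, 0.017], 0, 0],
    [[0, -0.006, 0], 0, 0],
    [[0, -0.006, 0], 0, 0],
    [[0, -0.003, 0], 0, 0],
    [[0, -0.003, 0], 0, 0],
    [[0, 0, 0], 0, 0],
  ],
)

```text
time: 16.05
tool_pos: [0.472, 0.0927, 0.1881]
tool_rot: [3.139, 0.0, 1.549]
contact_force: [4.2, -1.7, 1.9]
opening: -0.0001
grip_force: 1.9
```

```bash
python3 o.py
```

```text
{'time': 16.05, 'tool_pos': array([0.472 , 0.0927, 0.1881]), 'tool_rot': array([3.1385, 0.    , 1.5489]), 'contact_force': array([ 4.2042, -1.7125,  1.882 ]), 'torque': array([-0.2694, -0.5221,  0.0251]), 'opening': -9.476896024618786e-05, 'grip_force': 1.9391431670010206} q6 0.05662520164244675
force tool x,y -1.619853410181795 4.240774181370483
```

Call:
carry_out(
  commands=[
    [[0, -0.003, 0], 0, 0],
    [[0, -0.003, 0], 0, 0],
    [[0, 0, 0], 0, 0],
  ],
)

```text
time: 16.42
tool_pos: [0.4657, 0.0925, 0.1878]
tool_rot: [3.139, 0.001, 1.549]
contact_force: [4.4, -2.6, 2.9]
opening: 0.0005
grip_force: 2.1
```

```bash
python3 o.py
```

```text
{'time': 16.425, 'tool_pos': array([0.4657, 0.0925, 0.1878]), 'tool_rot': array([3.1394, 0.0008, 1.549 ]), 'contact_force': array([ 4.4435, -2.6323,  2.9426]), 'torque': array([-0.5545, -0.5295,  0.075 ]), 'opening': 0.000539237342262782, 'grip_force': 2.126728669682052} q6 0.05730343613199969
force tool x,y -2.5346577330129993 4.499881206028499
```

Call:
carry_out(
  commands=[
    [[0, -0.005, 0], 0, 0],
    [[0, -0.005, 0.001], 0, 0],
    [[0, -0.005, 0.001], 0, 0],
    [[0, -0.004, 0.001], 0, 0],
    [[0, -0.004, 0.002], 0, 0],
    [[0, -0.003, 0.002], 0, 0],
    [[0, 0, 0], 0, 0],
  ],
)

```text
time: 17.3
tool_pos: [0.4391, 0.0933, 0.1804]
tool_rot: [3.141, 0.0, 1.549]
contact_force: [2.9, -1.9, 2.5]
opening: 0.0002
grip_force: 1.7
```

```bash
python3 o.py
python3 - <<'E'
from h import *
p=robot.read_camera("scene");q=robot.read_camera("top")
a=[]
for n,(x,y,w,h) in((p,(220,120,70,100)),(q,(190,215,80,80))):
    im=cv2.cvtColor(np.array(n["pixels"]),cv2.COLOR_RGB2BGR)[y:y+h,x:x+w];a.append(cv2.resize(im,(int(w*5.2),int(h*5.2)),interpolation=cv2.INTER_CUBIC))
H=max(i.shape[0] for i in a)
cv2.imwrite("pics/f.png",np.hstack([cv2.copyMakeBorder(i,0,H-i.shape[0],0,4,0) for i in a]))
E
```

```text
{'time': 17.3, 'tool_pos': array([0.4391, 0.0933, 0.1804]), 'tool_rot': array([3.1411, 0.0002, 1.5487]), 'contact_force': array([ 2.9381, -1.9269,  2.525 ]), 'torque': array([-0.3811, -0.3281,  0.0634]), 'opening': 0.00019514610125354325, 'grip_force': 1.6505727167989903} q6 0.060732624902343026
force tool x,y -1.8615070563616933 2.9799116581127314
```

View pics/f.png

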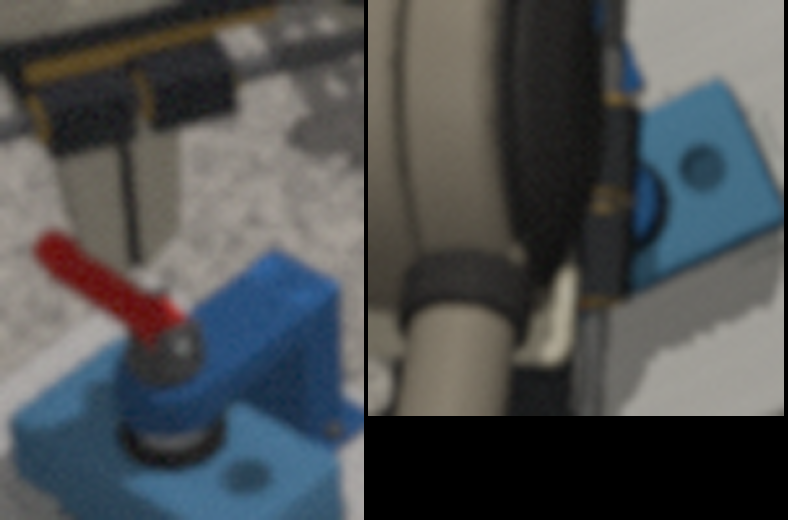

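The lever is about halfway folded, tip at (50,245) and pin at (165,350) in the crop, with its striped back against the fingers. I'll compute its actual fold direction.

Run:
```python
from h import *
from scipy.optimize import least_squares
p=robot.read_camera("scene")
obs=np.array([220+50/5.2,120+245/5.2])-np.array([220+165/5.2,120+350/5.2])
for P in ([.4495,.092,.1255],[.4504,.0905,.1255]):
  for y0 in(2.9,3.6):
    f=lambda v:(proj(p,np.array(P)+.062*np.array([np.sin(v[1])*np.cos(v[0]),np.sin(v[1])*np.sin(v[0]),np.cos(v[1])]))-proj(p,P))[0]-obs
    r=least_squares(f,[y0,.9]);print(np.round(r.x,3),r.cost,proj(p,P))
```

```text
[2.95  0.589] 4.0389678347315804e-28 [[250.48009586 182.71380636]]
[2.95  0.589] 9.229041502361661e-24 [[250.48009586 182.71380636]]
[2.948 0.59 ] 1.6155871338926322e-27 [[251.25897204 183.06919651]]
[2.948 0.59 ] 1.348247852911749e-23 [[251.25897204 183.06919651]]
```

Call:
carry_out(
  commands=[
    [[0.002, -0.004, 0.002], 0, 0],
    [[0.002, -0.004, 0.002], 0, 0],
    [[0.001, -0.004, 0.003], 0, 0],
    [[0.001, -0.003, 0.004], 0, 0],
    [[0.001, -0.003, 0.004], 0, 0],
    [[0, -0.002, 0.004], 0, 0],
    [[0, 0, 0], 0, 0],
  ],
)

```text
time: 18.32
tool_pos: [0.4188, 0.1009, 0.1611]
tool_rot: [-3.141, 0.0, 1.549]
contact_force: [2.0, -3.0, 3.3]
opening: -0.0
grip_force: 2.1
```

```bash
python3 o.py
```

```text
{'time': 18.325, 'tool_pos': array([0.4188, 0.1009, 0.1611]), 'tool_rot': array([-3.1413,  0.0003,  1.5489]), 'contact_force': array([ 2.024 , -3.0069,  3.2734]), 'torque': array([-0.6892, -0.334 ,  0.0123]), 'opening': -1.2789548832776185e-05, 'grip_force': 2.1011160437137733} q6 0.08039240756853938
force tool x,y -2.9618721850219125 2.0893492570029473
```

Call:
carry_out(
  commands=[
    [[0, -0.001, 0.004], 0, 0],
    [[0, -0.001, 0.004], 0, 0],
    [[0, 0, 0.003], 0, 0],
    [[0, 0, 0.001], 0, 0],
    [[0, 0, 0], 0, 0],
  ],
)

```text
time: 18.95
tool_pos: [0.4165, 0.1008, 0.1513]
tool_rot: [3.142, 0.001, 1.549]
contact_force: [-7.0, -4.8, 29.3]
opening: 0.0005
grip_force: 14.9
```

```bash
python3 o.py
```

```text
{'time': 18.95, 'tool_pos': array([0.4165, 0.1008, 0.1513]), 'tool_rot': array([3.1415, 0.0008, 1.5493]), 'contact_force': array([-6.9533, -4.7672, 29.292 ]), 'torque': array([-1.315 ,  1.3289, -0.0615]), 'opening': 0.0004924342737947892, 'grip_force': 14.851582758128643} q6 0.08084372257337993
force tool x,y -4.915922778098472 -6.849028550576089
```

29 N at a tip height of 0.134 m matches the end stop. I'll back off and look.

Call:
carry_out(
  commands=[
    [[0, 0, -0.004], 0, 0],
    [[0, 0, -0.02], 0, 0],
    [[0, 0, -0.03], 0, 0],
    [[0, 0.04, -0.03], 0, 0],
    [[0, 0.05, -0.02], 0, 0],
    [[-0.02, 0.05, 0], 0, 0],
    [[0, 0, 0], 0, 0],
  ],
)

```text
time: 19.82
tool_pos: [0.5576, 0.0773, 0.251]
tool_rot: [-3.138, -0.001, 1.547]
contact_force: [0.1, -0.2, -0.7]
opening: 0.0002
grip_force: 0.0
```

```bash
python3 o.py
python3 - <<'E'
from h import *
p=robot.read_camera("scene");q=robot.read_camera("top")
a=[]
for n,(x,y,w,h) in((p,(205,140,75,100)),(q,(195,210,75,80))):
    im=cv2.cvtColor(np.array(n["pixels"]),cv2.COLOR_RGB2BGR)[y:y+h,x:x+w];a.append(cv2.resize(im,(int(w*5.2),int(h*5.2)),interpolation=cv2.INTER_CUBIC))
H=max(i.shape[0] for i in a)
cv2.imwrite("pics/g.png",np.hstack([cv2.copyMakeBorder(i,0,H-i.shape[0],0,4,0) for i in a]))
E
```

```text
{'time': 19.825, 'tool_pos': array([0.5576, 0.0773, 0.251 ]), 'tool_rot': array([-3.1375, -0.0007,  1.5471]), 'contact_force': array([ 0.054 , -0.1994, -0.6744]), 'torque': array([-0.0437,  0.0772, -0.0529]), 'opening': 0.00024535763835187676, 'grip_force': 0.0} q6 0.024636669672845377
force tool x,y -0.19809057207296407 0.05872061366149643
```

View pics/g.png

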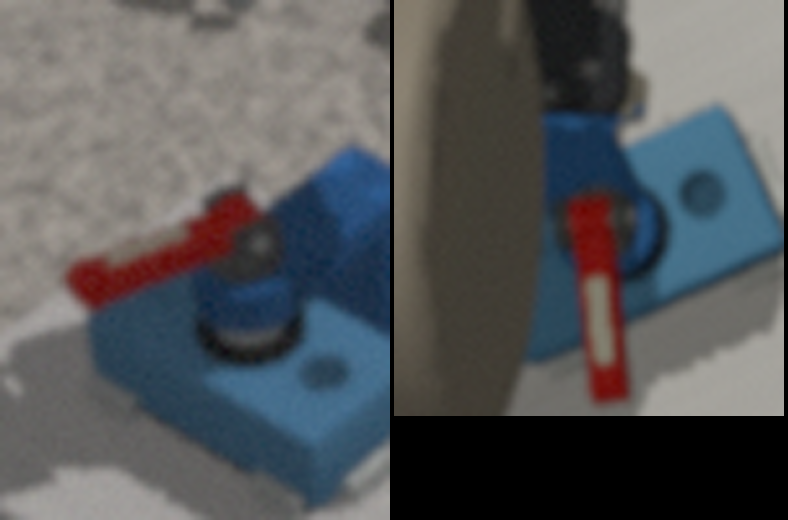

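The lever lies flat toward the robot, tip at (85,285) in the left crop and (610,398) in the right, stripe up. I'll check that it is level, then hand in.

Run:
```python
from h import *
p=robot.read_camera("scene");q=robot.read_camera("top")
t,e=tri([ray(p,(205+85/5.2,140+285/5.2)),ray(q,(195+(610-394)/5.2,210+398/5.2))])
print("tip",np.round(t,4),np.round(e,4))
if .115<t[2]<.136: print(robot.hand_in())
```

```text
tip [0.3891 0.081  0.1278] [0.0021 0.0021]
the job is handed in; nothing more can be done
None
```

I screwed the bolt in about 2.9 rad to roughly 0.38 N m (the last reading while turning was 0.37), folded the lever flat against its stop (lever tip measured level with its pin at 0.128 m), let go with the arm clear and the flask untouched, and handed the job in at about 20 s.

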